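Show the sample dish to the ticket scanner

ROBOT

A 6-joint arm with a two-finger parallel gripper is mounted at the origin on the work surface. World frame = base frame: x ahead of the robot, y to its left, z up, the work surface at z = 0. Lengths are in mm, angles in rad, forces in N, time in s.
With the tool pointing down it reaches from about 350 to 975 mm from the base axis. Payload 7.1 kg.
Tool frame: the origin (TCP) lies between the finger pads; the fingertips stand 8 mm ahead of it and the grasp point (between the pads) lies 11 mm behind it (r.nose_length is the z of the fingertips in the tool frame, in mm); z points along the fingers, y is the line along which they close (so a half turn about z gives the same grasp; the last joint's range is limited). The gripper opens to 88 mm and grips with 3 to 60 N. Pads are 20 mm wide; open, the fingers measure 115 mm over their backs; the gripper's body (75 mm by 178 mm) begins 61 mm behind the grasp point.
Start: joints at [-0.019, 0.423, 1.63, -0, 1.089, -0.019], TCP at [624.984, 0.026, 230.675] pointing down, gripper open.
Joint ranges: [-3, 3], [-0.9, 2.11], [0.09, 2.58], [-1.31, 4.45], [0.11, 2.69], [-2.54, 2.54]. Speed limits (rad/s): [2.39, 2.39, 3.01, 3.14, 3.14, 3.14].

INTERFACE

Orientations are given as a unit quaternion [w, x, y, z].
In Python, from station import r, vision, spotter gives the robot as it stands.
- The arm moves only by the tool apply_moves, never from a script. Its argument "deltas" is text: rows parted by semicolons, each of 7 numbers parted by spaces: the shift along the world's x, y, z normalised to -1 to 1, where 1 is 75 cm, then the turn, a rotation vector about the world's x, y, z normalised to -1 to 1, where 1 is pi/4 rad, then the finger opening in mm, from 0 to 87.8. In form: dx dy dz ax ay az fingers; .... A call has 1 to 10 rows; each row is the pose to reach, as a shift and turn from the pose commanded when the call began; what a row does not reach only later rows make up. A row lasts 1/10 s, in which the tool goes at most 50 mm and 8.59 degrees, less where a joint would pass 70% of its speed; a pose out of reach is approached as far as the arm can. A call with a number of a shift or a turn outside -1 to 1 is refused whole. A call with a gripper value outside its range is refused whole. The fingers move at their own pace and stop on an object; "squeeze" is the grip in N (left out, the last holds). Time passes only in rows, so rows that repeat a pose let the fingers close. It gives the time, the measured TCP pose, the force, the opening and the grip force at its end, in the units of the state.
- r.read_state(): the state, without advancing time (a new reading comes with each control period).
- vision.grab_frame(name): name is "scene" or "side" or "wrist"; returns the picture (400x640x3 uint8, red, green, blue); there is no depth.
- vision.camera_model(name): a dict with "vertical_fov" (degrees; the focal length in pixels is half the picture's height over the tangent of half this angle, whatever the lens; pixels are square), "cx", "cy" (the principal point, pixels), "camera_from_world" (4x4, takes a point from world to camera coordinates); the wrist camera has in their place "mount" (4x4, takes a point from camera to tool coordinates, whose origin is the TCP and whose axes are the flange's). Camera axes: x right, y up, looking along -z (the intrinsics and any distortion apply to the point x, -y, -z); pixel columns grow to the right and rows downward; lengths in mm; the calibration is good to about 2 mm. The wrist camera is an equidistant fisheye: a pixel r from the principal point sees the ray r / f radians off the axis. A picture is of the moment at which its call begins: read the wrist's pose just before it. camera_model takes no time and is no camera call.
- r.close_job(): hands the job in; it is judged then, once.
Trained networks look in the newest picture that a camera, given by its name, has taken for a name from the list of things; names that differ only in an ending like _2 or _b are one class to them, and where a whole thing is asked for, a point or a joint stands for the part that bears it (a point fixed in the world has none). Each returns a list of dicts, best first, with "p" (0 to 1); they miss things now and then, are a little off and sometimes report something else, mostly with a low value. They report only what shows in the picture. A call takes as long as a camera call. They do not tell look-alikes from the thing itself.
- spotter.recognise(camera, name): "extent" ([left, top, width, height] in pixels, round what is visible of it).
The state is a dict: "clock": time; "joint_pos": joint angles; "qd": joint speeds; "effort": joint torques, N m; "tcp_pos": TCP position; "tcp_rot": TCP orientation; "ft_force": force on the tool from outside, world axes, zero at the start; "torque": the same for the moment, N m; "finger_gap": finger opening in mm; "grip_force": force on a finger pad.
Only numpy, scipy, OpenCV 4.12 (cv2) and the standard library are available. Lean on these libraries where they do the work, as an engineer would, in place of code of your own. Each camera call takes 0.05 s, during which the arm holds its last target. There are 200 camera calls.

TASK

Turn the selector on top of the scanner clockwise until its pointer stands at the three-dot mark. Then take the sample dish by its arched handle, lift it straight up off the counter and only after that turn it about a quarter turn, so that you finish holding it level in the air, straight in front of the scanner's window and level with it, its ticket facing the window about 5 cm away. Keep the loose fish ball inside the ring in the middle of the dish all the while, leave the tray, the jar and the tongs alone, and finish while still holding the dish.

Things in the scene. Friction and masses are not known exactly. Their poses are not given: they have to be found in the camera images.
- scanner: Grey ticket scanner fixed on the counter, a box 110 mm deep (x) x 200 mm wide (y) x 180 mm high. Origin at the centre of its underside, z up. Its front, with the window, faces its own -x, which points roughly to the robot's right (world -y).
- window (a point): Centre of the scanner's window (dark upright panel, glass 120 mm wide x 90 mm high) on the scanner's front face, 110 mm above the counter. Axes as the scanner's: x points into the window, y along its width, z up.
- selector (a joint): Angle of the selector knob on the scanner's top, rad, growing clockwise seen from above: 0 at the one-dot mark, 0.5 two dots, 1.0 three dots, 1.5 four dots; stops just beyond the first and last. It starts anywhere from the one-dot mark to a little past two dots. It turns stiffly (0.05 N m) and stays where it is left.
- selector_grip (a point): Point on the selector's vertical axis, 30 mm above the scanner's top (210 mm above the counter), at the height to grip. The knob is a black bar 12 mm thick, 42 mm long, reaching from 7 to 39 mm above the scanner's top, on a round skirt of 25 mm radius and 8 mm height; a white line marks the pointing half. This point turns with the knob: its y axis runs along the bar and points where the pointer points (at joint 0 along the scanner's +y), its x axis across the 12 mm thickness.
- dish_handle (a point): Middle of the black grip bar at the top of the dish's arched handle, 100 mm above the dish's underside and straight above its centre. The bar is 14 mm thick (along the dish's x), 60 mm long (along y), 22 mm high. Axes are the dish's: x points from the centre to the ticket, z up. The dish weighs about 0.22 kg; at the start it stands on the counter, its ticket pointing roughly away from the robot.
- dish_middle (a point): Centre of the dish's floor, 6 mm above its underside. The steel dish is 154 mm in diameter, 22 mm high at the rim, its floor rising outwards as a shallow cone of 6 degrees; an etched ring of 30 mm radius surrounds the middle. The arch's wire legs rise from the rim at the dish's +y and -y. Axes are the dish's.
- ticket (a point): Centre of the outer face of the blank white ticket plate (44 mm wide, 30 mm high) on the dish's rim, 80 mm from the dish's centre along its +x and 25 mm above its underside (75 mm below the middle of the grip bar). Its x axis points outwards.
- ball_center (a point): Centre of the loose frozen fish ball, 36 mm in diameter, about 25 g, lying in the middle of the dish; it rolls if the dish is tilted more than about 5 degrees or jerked.
- tray: Bystander: steel tray of fish balls, 150 x 240 x 45 mm (x, y, z). Origin at the centre of its underside.
- jar: Bystander: amber jar, 64 mm in diameter, 110 mm high. Origin at the centre of its underside.
- tongs: Bystander: steel tongs lying flat, 230 mm long along their x, about 55 mm wide, 13 mm high. Origin under their middle.
- dish: The whole dish; origin at the centre of its underside, axes as above.
There are look-alikes about, which are no part of the job. Of the things that look like the part that bears ball_center, the smallest one is meant.

How it is judged (in metres and radians):
On the way, in this order (a step that is already met when the one before it is completed fails the run):
1. the selector is at the three-dot mark and let go (value of joint selector between 0.88 and 1.12 rad and contact force between selector and the fingers below 0.05 N), for 0.2 s.
2. the dish is held clear of the counter, not yet turned, ball in the ring (value of joint selector between 0.88 and 1.12 rad and height (world z) of dish_middle above 0.026 m and angle between the x axis of ticket and the x axis of window, either way round above 0.75 rad and contact force between dish and the fingers above 1 N and horizontal distance between ball_center and dish_middle below 0.03 m), for 0.1 s.
At the end, for the whole second after the job is handed in: Selector at three dots (within 0.12 rad); gripper holds the dish still in the air, level within 4.5 deg, ball within 30 mm of its centre; ticket faces the window within 11 deg, 15 to 90 mm before it, within 40 mm of its centre sideways and in height; dish not touching the scanner (value of joint selector between 0.88 and 1.12 rad and contact force between dish and the fingers above 1 N and height (world z) of dish_middle above 0.04 m and angle between dish_middle's own z axis and vertical below 0.08 rad and horizontal distance between ball_center and dish_middle below 0.03 m and z of ball_center in the frame of dish_middle between 0.012 and 0.03 m and angle between the x axis of ticket and the x axis of window, either way round below 0.2 rad and x of ticket in the frame of window between -0.09 and -0.015 m and y of ticket in the frame of window between -0.04 and 0.04 m and z of ticket in the frame of window between -0.04 and 0.04 m and contact force between dish and scanner below 0.05 N and linear speed of dish below 0.03 m/s); the arm keeps its last pose, push and grip.
It fails at once if the ball rolls out of the ring (30 mm from the dish's centre) (horizontal distance between ball_center and dish_middle above 0.03 m).
It fails at once if the dish is tipped more than 9 degrees (angle between dish_middle's own z axis and vertical above 0.16 rad).
It fails at once if the tray, jar or tongs are moved more than 3 cm (distance of any of tray, jar, tongs from where it was at the start of the episode above 0.03 m).
It also fails if it takes over 70 s, if anything falls off the work surface, if the arm or the gripper's body presses on something with over 40 N, if the wrist force passes 120 N, or if a joint passes its speed limit or range.

## Working session

There is one attempt and no reset: what is moved stays moved. The work goes in short steps, Python scripts to look and compute and a tool call to move; the robot and the scene stay as the last step left them, time stands still between calls to the robot, and variables do not carry over. Pictures are saved under pics/ and viewed, at most 10 in all, crops included, and the job is handed in when it is done.

Besides the shell and the picture viewer there is one more tool, called after ">>>" as name(argument=value, ...), one argument or row to a line, values as JSON. apply_moves: Moves the arm, as the interface text tells. Its arguments: {"type":"object","properties":{"deltas":{"type":"string"},"squeeze":{"type":"number"}},"required":["deltas"]}

```bash
mkdir -p pics; ls; cat > h.py <<'E'
import numpy as np, cv2
from station import r, vision, spotter
def ray(cam,u,v):
    m=vision.camera_model(cam); f=200/np.tan(np.radians(m["vertical_fov"])/2)
    T=np.linalg.inv(np.array(m["camera_from_world"])); d=np.array([(u-m["cx"])/f,-(v-m["cy"])/f,-1])
    return T[:3,3],T[:3,:3]@d
def at(cam,u,v,z):
    o,d=ray(cam,u,v); return (o+d*(z-o[2])/d[2]).round(1)
def proj(cam,p):
    m=vision.camera_model(cam); f=200/np.tan(np.radians(m["vertical_fov"])/2)
    c=np.array(m["camera_from_world"])@np.append(p,1); return np.array([m["cx"]-f*c[0]/c[2],m["cy"]+f*c[1]/c[2]]).round(1)
def wproj(p,st=None):
    from scipy.spatial.transform import Rotation as R
    m=vision.camera_model("wrist"); st=st or r.read_state(); f=200/np.tan(np.radians(m["vertical_fov"])/2)
    q=st["tcp_rot"]; T=np.eye(4); T[:3,:3]=R.from_quat([*q[1:],q[0]]).as_matrix(); T[:3,3]=st["tcp_pos"]
    c=np.linalg.inv(T@np.array(m["mount"]))@np.append(p,1); x,y,z=c[0],-c[1],-c[2]
    s=np.hypot(x,y); a=np.arctan2(s,z); return np.array([m["cx"]+f*a*x/s,m["cy"]+f*a*y/s]).round(1)
def wat(u,v,z,st):
    from scipy.spatial.transform import Rotation as R
    m=vision.camera_model("wrist"); f=200/np.tan(np.radians(m["vertical_fov"])/2)
    q=st["tcp_rot"]; T=np.eye(4); T[:3,:3]=R.from_quat([*q[1:],q[0]]).as_matrix(); T[:3,3]=st["tcp_pos"]; T=T@np.array(m["mount"])
    x,y=u-m["cx"],v-m["cy"]; s=np.hypot(x,y); a=s/f
    d=T[:3,:3]@np.array([np.sin(a)*x/s,-np.sin(a)*y/s,-np.cos(a)]); o=T[:3,3]
    return (o+d*(z-o[2])/d[2]).round(1)
def grab(cam,name):
    im=vision.grab_frame(cam); cv2.imwrite(f"pics/{name}.png",im[:,:,::-1]); return im
E
python3 - <<'E'
from h import *
for c in ["scene","side","wrist"]:
    grab(c,c+"0")
    m=vision.camera_model(c); print(c,m["vertical_fov"],m["cx"],m["cy"],[k for k in m])
    for n in ["scanner","selector","dish","ball_center","ticket","dish_handle","jar","tongs","tray"]:
        print(n,[(round(d["p"],2),np.round(d["extent"]).tolist()) for d in spotter.recognise(c,n)][:4])
s=r.read_state();print(s["clock"],s["tcp_rot"])
E
```

```text
pics
scene 44.92087983020637 319.8547701507789 195.26799790464784 ['vertical_fov', 'cx', 'cy', 'camera_from_world']
scanner [(0.91, [395.0, 135.0, 59.0, 92.0])]
selector [(0.66, [417.0, 150.0, 20.0, 22.0])]
dish [(0.66, [246.0, 180.0, 50.0, 44.0])]
ball_center [(0.63, [280.0, 148.0, 15.0, 11.0]), (0.5, [311.0, 212.0, 18.0, 18.0])]
ticket [(0.59, [243.0, 179.0, 49.0, 44.0]), (0.41, [420.0, 152.0, 15.0, 20.0])]
dish_handle [(0.79, [243.0, 177.0, 53.0, 47.0])]
jar [(0.96, [182.0, 249.0, 28.0, 31.0])]
tongs [(0.86, [336.0, 149.0, 17.0, 65.0]), (0.61, [394.0, 132.0, 58.0, 99.0])]
tray [(0.77, [260.0, 247.0, 92.0, 64.0])]
side 45.98535727511669 321.3201114041244 194.1367025293522 ['vertical_fov', 'cx', 'cy', 'camera_from_world']
scanner [(0.97, [167.0, 117.0, 101.0, 101.0]), (0.6, [201.0, 122.0, 24.0, 19.0])]
selector [(0.92, [201.0, 121.0, 22.0, 22.0])]
dish [(0.56, [307.0, 235.0, 70.0, 76.0])]
ball_center [(0.83, [305.0, 214.0, 18.0, 19.0]), (0.6, [254.0, 289.0, 29.0, 27.0]), (0.52, [334.0, 268.0, 14.0, 15.0])]
ticket [(0.94, [310.0, 236.0, 65.0, 72.0])]
dish_handle [(0.86, [303.0, 239.0
[... 199 characters left out ...]
485 315.27508672440376 198.9187129386808 ['vertical_fov', 'cx', 'cy', 'mount']
scanner [(0.55, [196.0, 219.0, 116.0, 123.0]), (0.49, [149.0, 0.0, 22.0, 2.0])]
selector []
dish [(0.83, [200.0, 221.0, 109.0, 123.0])]
ball_center [(0.85, [272.0, 138.0, 42.0, 47.0]), (0.8, [120.0, 226.0, 35.0, 20.0]), (0.7, [235.0, 267.0, 26.0, 15.0])]
ticket [(0.67, [197.0, 220.0, 115.0, 125.0])]
dish_handle [(0.72, [200.0, 221.0, 111.0, 121.0])]
jar []
tongs [(0.95, [102.0, 85.0, 153.0, 48.0]), (0.65, [152.0, 0.0, 13.0, 3.0]), (0.5, [365.0, 95.0, 137.0, 186.0]), (0.26, [197.0, 220.0, 115.0, 121.0])]
tray [(0.57, [367.0, 94.0, 136.0, 188.0])]
1.5 [-8.20041957e-06  7.07115215e-01  7.07098347e-01 -1.22904323e-05]
```

```bash
python3 - <<'E'
import cv2
a=cv2.imread("pics/scene0.png")[110:330,160:480]; b=cv2.imread("pics/side0.png")[100:330,150:500]
cv2.imwrite("pics/a.png",cv2.resize(a,None,fx=2.5,fy=2.5,interpolation=cv2.INTER_CUBIC))
cv2.imwrite("pics/b.png",cv2.resize(b,None,fx=2.28,fy=2.28,interpolation=cv2.INTER_CUBIC))
E
```

```text
(no output)
```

View pics/a.png

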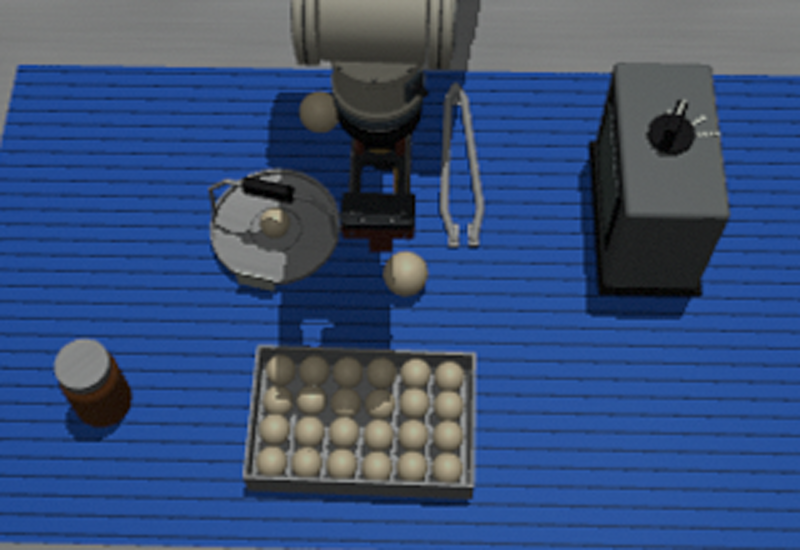

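View pics/b.png

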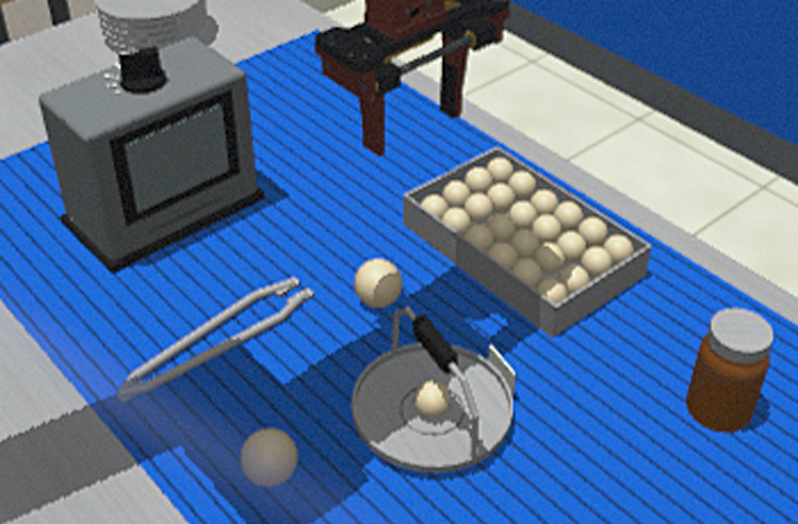

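Scene view: balls that could be confused — by the gripper at (287,154), beside the tray at (322,219), and in the dish at (269,198), which is the smallest and is the one meant. There's only one dish (grip bar (267,186), ticket (263,223)). The scanner is on the right, knob at (429,163).

```bash
cat >> h.py <<'E'
def tri(p,q):
    (o1,d1),(o2,d2)=ray("scene",*p),ray("side",*q)
    t,_,_,_=np.linalg.lstsq(np.c_[d1,-d2],o2-o1,rcond=None); a,b=o1+d1*t[0],o2+d2*t[1]
    return ((a+b)/2).round(1),np.linalg.norm(a-b).round(1)
E
python3 - <<'E'
from h import *
S=lambda x,y:(160+x/2.5,110+y/2.5)
D=lambda x,y:(150+x/2.28,100+y/2.28)
print("knob",tri(S(672,132),D(141,70)), at("scene",*S(672,132),205))
print("bar",tri(S(268,189),D(434,343)))
print("ball",tri(S(273,222),D(432,399)))
print("ticket",tri(S(257,283),D(502,370)))
print("bar ends",at("scene",*S(245,186),100),at("scene",*S(293,194),100))
print("corners",[at("scene",*S(*p),180) for p in [(616,65),(712,66),(727,214),(627,213)]])
print("corner tri",tri(S(627,213),D(243,73)))
print("base",[at("scene",*S(*p),0) for p in [(600,290),(700,294)]])
print("big balls",at("scene",*S(405,274),25),at("scene",*S(320,112),25))
print("tray",[at("scene",*S(*p),45) for p in [(258,347),(476,353),(473,487),(246,482)]])
print("tongs",[at("scene",*S(*p),6) for p in [(456,87),(452,240),(476,240)]],"jar",at("scene",*S(85,362),110))
print(vision.camera_model("wrist")["mount"].round(2))
E
```

```text
knob (array([509.4, 307.9, 192.2]), np.float64(1.3)) [517.4 305.2 205. ]
bar (array([ 534.5, -133. ,  100.1]), np.float64(5.7))
ball (array([ 534.4, -134.2,   24.6]), np.float64(4.8))
ticket (array([ 613.7, -148.2,   20.6]), np.float64(7.1))
bar ends [ 529.1 -157.   100. ] [ 538.6 -102.1  100. ]
corners [array([412. , 257.2, 180. ]), array([411.4, 364. , 180. ]), array([601.7, 359.2, 180. ]), array([602.4, 255.7, 180. ])]
corner tri (array([602.6, 254.5, 176.9]), np.float64(4.6))
base [array([602.9, 252.8,   0. ]), array([605.8, 368.8,   0. ])]
big balls [599.   25.1  25. ] [374.8 -85.1  25. ]
tray [array([ 702. , -134.4,   45. ]), array([704.5, 104.8,  45. ]), array([854.3, 100.2,  45. ]), array([ 853.6, -134.8,   45. ])]
tongs [array([319.8,  85.2,   6. ]), array([543.,  80.,   6.]), array([542.4, 108.5,   6. ])] jar [ 750.4 -302.9  110. ]
[[  -0.      0.97    0.25   68.04]
 [   1.      0.      0.     -0.29]
 [   0.      0.25   -0.97 -153.38]
 [   0.      0.      0.      1.  ]]
```

>>> apply_moves(
  deltas="0 0 0.066 0 0 0 60; -0.03 0.06 0.107 0 0 0.19 60; -0.153 0.411 0.107 0 0 0.96 60; -0.153 0.411 0.107 0 0 0.96 60; -0.153 0.411 0.107 0 0 0.96 60; -0.153 0.411 0.107 0 0 0.96 60; -0.153 0.411 0.107 0 0 0.96 60; -0.153 0.411 0.107 0 0 0.96 60; -0.153 0.411 0.107 0 0 0.96 60; -0.153 0.411 0.107 0 0 0.96 60",
)

```text
clock: 2.5
tcp_pos: [509.9, 308.7, 310.8]
tcp_rot: [0.0, 0.396, 0.918, -0.0]
ft_force: [0.4, 0.5, -0.3]
finger_gap: 60.1
grip_force: 0.0
```

```bash
python3 - <<'E'
from h import *
st=r.read_state(); im=grab("wrist","w1"); print(st["tcp_pos"],st["tcp_rot"],st["clock"])
sp=spotter.recognise("wrist","selector"); print(sp[:2])
print(wproj([510,308,210],st),[wproj(p,st) for p in [[412,254,180],[602,254,180],[602,361,180],[412,361,180]]])
u,v=wproj([510,308,210],st).astype(int)
h,w=110,150
c=im[max(v-h,0):v+h,max(u-w,0):u+w]; print(max(u-w,0),max(v-h,0),c.shape)
cv2.imwrite("pics/w1c.png",cv2.resize(c[:,:,::-1],None,fx=2.6,fy=2.6,interpolation=cv2.INTER_CUBIC))
E
```

```text
[509.89194709 308.6876412  310.808668  ] [ 8.33032772e-05  3.96231537e-01  9.18150593e-01 -2.25297818e-04] 2.5
[{'extent': [283.5, 166.9, 54.6, 63.0], 'p': 0.88}]
[315.7 202. ] [array([203.6, 166. ]), array([344. , 287.7]), array([418.7, 217.5]), array([277. ,  80.7])]
165 92 (220, 300, 3)
```

View pics/w1c.png

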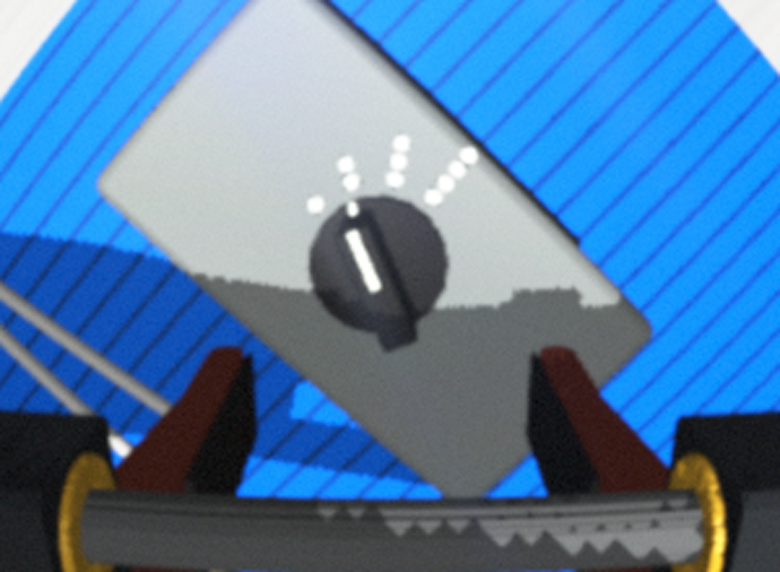

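The scanner top is seen from above, with the pointer's white line at crop (350,234)–(377,291), just short of the two-dot mark. The skirt is centred at about (378,264).

```bash
python3 - <<'E'
from h import *
st=r.read_state()
W=lambda x,y,z: wat(165+x/2.6,92+y/2.6,z,st)
c=W(378,264,188); print("skirt centre",c)
a,b=W(350,234,219),W(377,291,219); print("line",a,b,"yaw",np.arctan2(*(a-b)[[1,0]]))
print("bar axis ends top: ",W(353,212,219),W(398,345,215))
for n,(x,y) in dict(d1=(316,205),d2=(351,182),d2b=(346,163),d3=(394,179),d3b=(402,143),d4=(433,197),d4b=(470,156)).items():
    d=W(x,y,180)-c; print(n,np.arctan2(d[1],d[0]),np.hypot(d[0],d[1]))
for p in [(100,185),(650,328),(470,495)]: print("corner",W(*p,180))
a,b=W(100,185,180),W(345,405,180); print("front edge yaw",np.arctan2(*(b-a)[[1,0]]),a,b)
E
```

```text
skirt centre [505.7 304.8 188. ]
line [488.1 311.8 219. ] [506.7 304.  219. ] yaw 2.74451320836481
bar axis ends top:  [484.1 317.5 219. ] [524.9 294.4 215. ]
d1 -3.1181070396752633 29.808220342717554
d2 2.6508432482937914 29.70589167151862
d2b 2.635288009840426 36.704904304465884
d3 2.127967581702594 29.69057089380396
d3b 2.123215251115242 42.87773314903669
d4 1.6107750139181862 30.02399040767233
d4b 1.6069978077396958 49.73258489159797
corner [410.6 255.  180. ]
corner [600.4 356.3 180. ]
corner [599.3 258.3 180. ]
front edge yaw -0.009607390544368034 [410.6 255.  180. ] [535.5 253.8 180. ]
```

>>> apply_moves(
  deltas="-0.006 -0.003 -0.04 0 0 0.15 50; -0.006 -0.003 -0.06 0 0 0.3 50; -0.006 -0.003 -0.07 0 0 0.52 50; -0.006 -0.003 -0.09 0 0 0.52 50; -0.006 -0.003 -0.12 0 0 0.52 50; -0.006 -0.003 -0.14 0 0 0.52 50; -0.006 -0.003 -0.149 0 0 0.52 50; -0.006 -0.003 -0.149 0 0 0.52 50",
  squeeze=20,
)

```text
clock: 3.4
tcp_pos: [505.5, 305.4, 198.1]
tcp_rot: [-0.001, 0.204, 0.979, -0.001]
ft_force: [0.4, 0.3, -0.5]
finger_gap: 50.0
grip_force: 0.0
```

>>> apply_moves(
  deltas="0 0 0 0 0 0 5; 0 0 0 0 0 0 5; 0 0 0 0 0 0 5; 0 0 0 0 0 0 5; 0 0 0 0 0 0 5; 0 0 0 0 0 0 5; 0 0 0 0 0 0 5",
)

```text
clock: 4.1
tcp_pos: [505.8, 306.0, 199.5]
tcp_rot: [0.0, 0.203, 0.979, 0.0]
ft_force: [-0.9, -0.2, 2.9]
finger_gap: 11.9
grip_force: 20.0
```

>>> apply_moves(
  deltas="0 0 0 0 0 -0.12 5; 0 0 0 0 0 -0.24 5; 0 0 0 0 0 -0.36 5; 0 0 0 0 0 -0.48 5; 0 0 0 0 0 -0.6 5; 0 0 0 0 0 -0.7 5; 0 0 0 0 0 -0.76 5; 0 0 0 0 0 -0.76 5; 0 0 0 0 0 -0.76 5; 0 0 0 0 0 -0.76 5",
)

```text
clock: 5.1
tcp_pos: [505.8, 306.0, 199.5]
tcp_rot: [0.0, 0.481, 0.877, 0.0]
ft_force: [-1.4, -2.1, 5.1]
finger_gap: 11.9
grip_force: 20.0
```

>>> apply_moves(
  deltas="0 0 0 0 0 0 50; 0 0 0 0 0 0 50; 0 0 0 0 0 0 50; 0 0 0.04 0 0 0 50; 0 0 0.1 0 0 0 50; 0 0 0.149 0 0 0 50; 0 0 0.149 0 0 0 50; 0 0 0.149 0 0 0 50",
)

```text
clock: 5.9
tcp_pos: [505.9, 306.2, 311.5]
tcp_rot: [0.0, 0.482, 0.876, 0.001]
ft_force: [0.1, -0.9, -0.6]
finger_gap: 50.0
grip_force: 0.0
```

```bash
python3 - <<'E'
from h import *
st=r.read_state(); im=grab("wrist","w2"); print(st["tcp_pos"],st["tcp_rot"],st["clock"])
c=im[92:312,165:465]
cv2.imwrite("pics/w2c.png",cv2.resize(c[:,:,::-1],None,fx=2.6,fy=2.6,interpolation=cv2.INTER_CUBIC))
E
```

```text
[505.93174846 306.15955238 311.48113828] [4.13332392e-04 4.81705175e-01 8.76332949e-01 7.17656116e-04] 5.9
```

View pics/w2c.png

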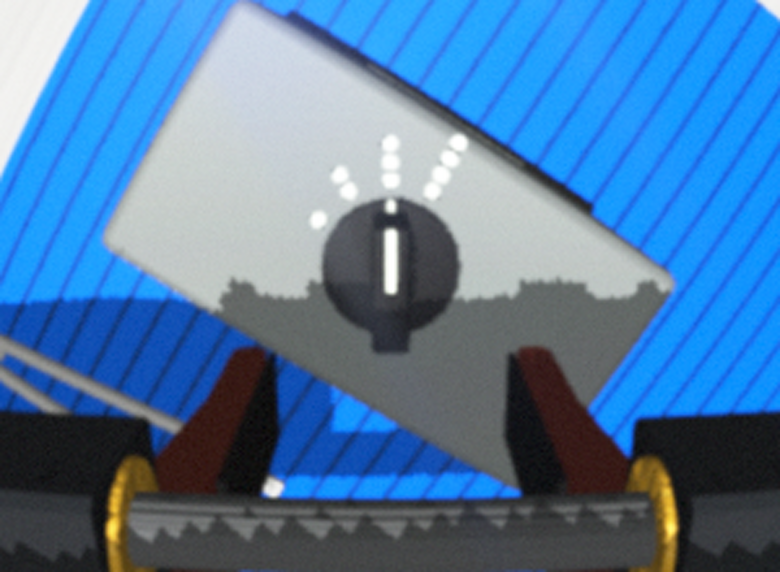

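The pointer is in line with the three-dot mark (both at column 390) and the knob is released. Next I move above the dish.

>>> apply_moves(
  deltas="0.038 -0.586 0 0 0 -0.949 60; 0.038 -0.586 0 0 0 -0.949 60; 0.038 -0.586 0 0 0 -0.949 60; 0.038 -0.586 0 0 0 -0.949 60; 0.038 -0.586 0 0 0 -0.949 60; 0.038 -0.586 0 0 0 -0.949 60; 0.038 -0.586 0 0 0 -0.949 60; 0.038 -0.586 0 0 0 -0.949 60; 0.038 -0.586 0 0 0 -0.949 60; 0.038 -0.586 -0.05 0 0 -0.949 60",
)

```text
clock: 6.95
tcp_pos: [536.5, -138.5, 275.3]
tcp_rot: [0.003, 0.769, 0.639, 0.002]
ft_force: [1.0, 0.2, -1.2]
finger_gap: 60.1
grip_force: 0.0
```

```bash
python3 - <<'E'
from h import *
st=r.read_state(); im=grab("wrist","w3"); print(st["tcp_pos"],st["tcp_rot"],st["clock"])
for n in ["dish","dish_handle","ball_center"]: print(n,[(round(d["p"],2),np.round(d["extent"]).tolist()) for d in spotter.recognise("wrist",n)][:3])
print(wproj([534.5,-133,110],st),wproj([534.5,-133,25],st))
c=im[80:320,155:475]
cv2.imwrite("pics/w3c.png",cv2.resize(c[:,:,::-1],None,fx=2.5,fy=2.5,interpolation=cv2.INTER_CUBIC))
E
```

```text
[ 536.50377722 -138.48663268  275.2937925 ] [0.00313082 0.76918575 0.63901571 0.00155161] 6.95
dish [(0.74, [253.0, 110.0, 122.0, 124.0])]
dish_handle [(0.89, [253.0, 112.0, 122.0, 123.0])]
ball_center [(0.86, [169.0, 144.0, 38.0, 32.0]), (0.82, [301.0, 159.0, 23.0, 23.0]), (0.58, [320.0, 21.0, 39.0, 45.0])]
[311.6 180.2] [311.9 167.6]
```

View pics/w3c.png

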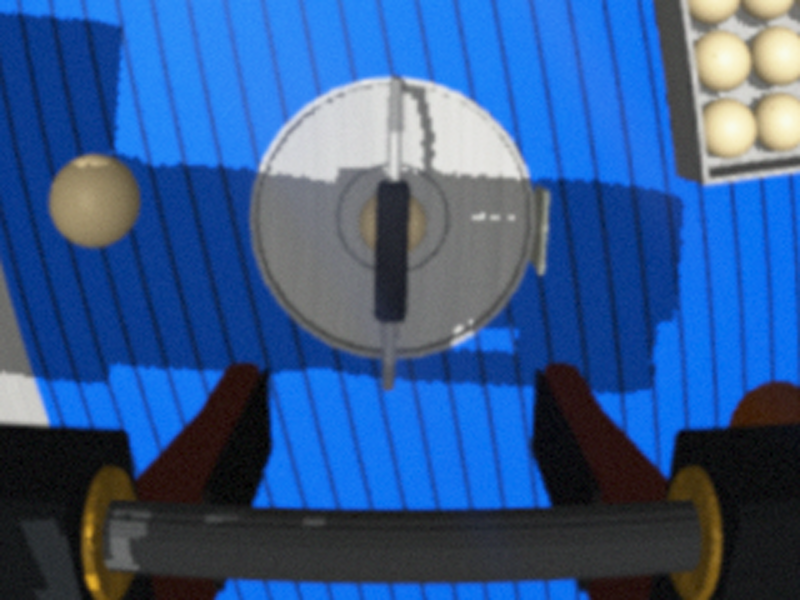

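```bash
python3 - <<'E'
from h import *
import json
st=r.read_state()
print(st["clock"],st["tcp_pos"],st["tcp_rot"])
# picture state
s3=dict(tcp_pos=np.array([536.50377722,-138.48663268,275.2937925]),tcp_rot=np.array([0.00313082,0.76918575,0.63901571,0.00155161]))
W=lambda x,y,z: wat(155+x/2.5,80+y/2.5,z,s3)
a,b=W(394,182,111),W(391,322,111); print("bar",a,b,(a+b)/2,np.hypot(*(a-b)[:2]),"yaw y",np.arctan2(*(a-b)[[1,0]])-np.pi/2)
c=W(393,217,6);t=W(543,230,25); print("ring c",c,"ticket",t,"yaw",np.arctan2(*(t-c)[[1,0]]),"rim c",W(392,217,22))
q=st["tcp_rot"]; print("tool yaw",2*(np.arctan2(q[2],q[1])-np.pi/4))
E
```

```text
7.15 [ 533.04106642 -132.93711485  271.89186931] [-0.00192815  0.76774248  0.64075442 -0.00124468]
bar [ 540.9 -104.7  111. ] [ 528.4 -163.4  111. ] [ 534.65 -134.05  111.  ] 60.01616448924406 yaw y -0.20981322220313858
ring c [ 534.4 -134.8    6. ] ticket [ 612.6 -153.3   25. ] yaw -0.232302010482558 rim c [ 534.4 -132.3   22. ]
tool yaw -0.1798309292359732
```

>>> apply_moves(
  deltas="0 -0.001 -0.05 0 0 -0.038 44; 0 -0.001 -0.1 0 0 -0.038 44; 0 -0.001 -0.15 0 0 -0.038 44; 0 -0.001 -0.19 0 0 -0.038 44; 0 -0.001 -0.22 0 0 -0.038 44; 0 -0.001 -0.24 0 0 -0.038 44; 0 -0.001 -0.247 0 0 -0.038 44; 0 -0.001 -0.247 0 0 -0.038 44; 0 -0.001 -0.247 0 0 -0.038 34; 0 -0.001 -0.247 0 0 -0.038 28",
  squeeze=6,
)

```text
clock: 8.15
tcp_pos: [535.1, -134.4, 89.4]
tcp_rot: [0.001, 0.777, 0.629, 0.001]
ft_force: [-0.5, 0.2, -0.9]
finger_gap: 31.2
grip_force: 0.0
```

```bash
python3 - <<'E'
from h import *
st=r.read_state(); im=grab("wrist","w4"); q=st["tcp_rot"]; print(st["tcp_pos"],2*(np.arctan2(q[2],q[1])-np.pi/4),st["clock"])
b=grab("side","s4")[200:340,270:420]; c=im[100:360,195:445]
cv2.imwrite("pics/c4.png",np.hstack([cv2.resize(c[:,:,::-1],(400,416),interpolation=cv2.INTER_CUBIC),cv2.resize(b[:,:,::-1],(400,416),interpolation=cv2.INTER_CUBIC)]))
E
```

```text
[ 535.12701906 -134.39384      89.43352906] -0.20955977105598822 8.15
```

View pics/c4.png

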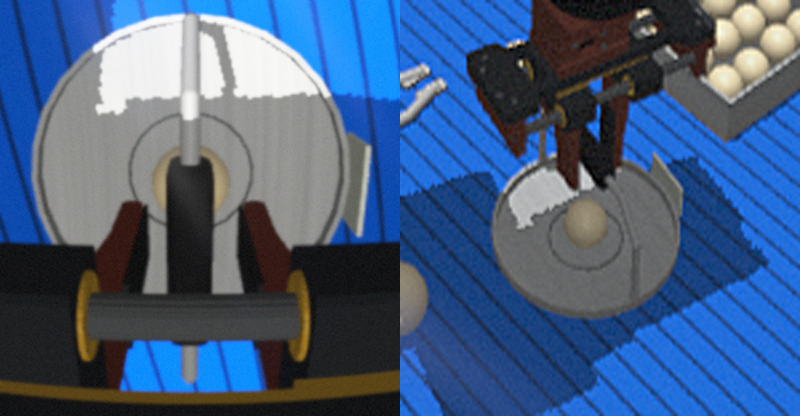

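The bar sits centred and parallel between the fingers and the ball is inside the ring. I'll close gently, then firm up the grip.

>>> apply_moves(
  deltas="0 0 0 0 0 0 24; 0 0 0 0 0 0 20; 0 0 0 0 0 0 17; 0 0 0 0 0 0 15; 0 0 0 0 0 0 13; 0 0 0 0 0 0 10; 0 0 0 0 0 0 5; 0 0 0 0 0 0 5; 0 0 0 0 0 0 5",
)

```text
clock: 9.15
tcp_pos: [534.1, -134.2, 88.1]
tcp_rot: [-0.0, 0.777, 0.629, -0.0]
ft_force: [-0.7, -0.2, -0.4]
finger_gap: 14.0
grip_force: 6.0
```

>>> apply_moves(
  deltas="0 0 0 0 0 0 5; 0 0 0 0 0 0 5; 0 0 0 0 0 0 5",
  squeeze=30,
)

```text
clock: 9.45
tcp_pos: [534.2, -134.2, 88.1]
tcp_rot: [-0.0, 0.777, 0.629, -0.0]
ft_force: [-0.9, -0.7, 0.2]
finger_gap: 13.5
grip_force: 30.0
```

>>> apply_moves(
  deltas="0 0 0.001 0 0 0 5; 0 0 0.003 0 0 0 5; 0 0 0.006 0 0 0 5; 0 0 0.010 0 0 0 5; 0 0 0.015 0 0 0 5; 0 0 0.02 0 0 0 5; 0 0 0.026 0 0 0 5; 0 0 0.031 0 0 0 5; 0 0 0.034 0 0 0 5; 0 0 0.035 0 0 0 5",
)

```text
clock: 10.45
tcp_pos: [534.4, -134.3, 114.8]
tcp_rot: [0.0, 0.777, 0.629, 0.0]
ft_force: [1.0, 0.4, -1.7]
finger_gap: 13.9
grip_force: 30.0
```

```bash
python3 - <<'E'
from h import *
st=r.read_state(); im=grab("wrist","w5"); q=st["tcp_rot"]; print(st["tcp_pos"],2*(np.arctan2(q[2],q[1])-np.pi/4),st["clock"],st["ft_force"],st["torque"])
b=grab("side","s5")[200:340,270:420]; c=im[100:360,195:445]
cv2.imwrite("pics/c5.png",np.hstack([cv2.resize(c[:,:,::-1],(400,416),interpolation=cv2.INTER_CUBIC),cv2.resize(b[:,:,::-1],(400,416),interpolation=cv2.INTER_CUBIC)]))
E
```

```text
[ 534.40303666 -134.26372311  114.82305996] -0.20967964216842327 10.45 [ 1.01497269  0.38237986 -1.74301492] [-0.01205443  0.04237956 -0.02498087]
```

View pics/c5.png

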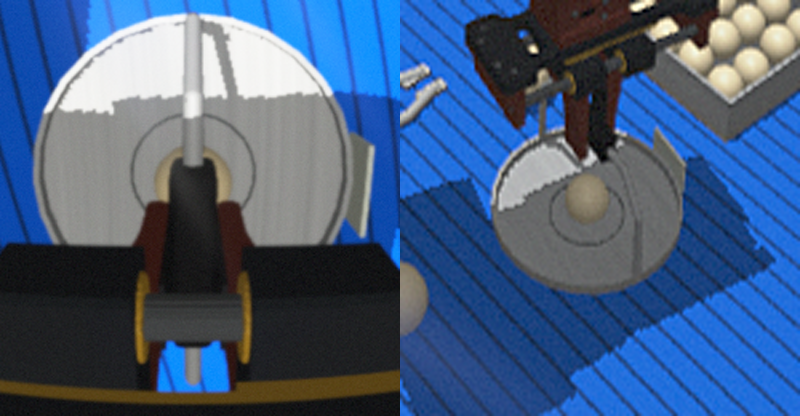

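The dish is off the counter by 27 mm, level, with the ball in the ring. I'll keep lifting straight up before turning and travelling.

>>> apply_moves(
  deltas="0 0 0.003 0 0 0 5; 0 0 0.009 0 0 0 5; 0 0 0.018 0 0 0 5; 0 0 0.03 0 0 0 5; 0 0 0.042 0 0 0 5; 0 0 0.054 0 0 0 5; 0 0 0.065 0 0 0 5; 0 0 0.073 0 0 0 5; 0 0 0.078 0 0 0 5; 0 0 0.08 0 0 0 5",
)

```text
clock: 11.55
tcp_pos: [534.4, -134.2, 174.9]
tcp_rot: [0.0, 0.777, 0.629, 0.0]
ft_force: [-0.2, -0.2, -1.6]
finger_gap: 13.9
grip_force: 30.0
```

>>> apply_moves(
  deltas="-0.0004 0.0034 0 0 0 0.023 5; -0.0013 0.0114 0 0 0 0.075 5; -0.0026 0.0228 0 0 0 0.15 5; -0.0043 0.0376 0 0 0 0.25 5; -0.0061 0.0536 0 0 0 0.354 5; -0.0079 0.0695 0 0 0 0.46 5; -0.0098 0.0855 0 0 0 0.565 5; -0.0113 0.099 0 0 0 0.655 5; -0.0125 0.1094 0 0 0 0.723 5; -0.013 0.114 0 0 0 0.753 5",
)

```text
clock: 12.55
tcp_pos: [524.0, -48.0, 174.0]
tcp_rot: [-0.0, 0.559, 0.829, -0.0]
ft_force: [-0.5, 0.9, -2.4]
finger_gap: 13.6
grip_force: 30.0
```

```bash
python3 - <<'E'
from h import *
st=r.read_state(); im=grab("wrist","w6"); q=st["tcp_rot"]; print(st["tcp_pos"],2*(np.arctan2(q[2],q[1])-np.pi/4),st["clock"],st["grip_force"])
b=grab("scene","s6")[130:270,220:370]; c=im[100:360,195:445]
cv2.imwrite("pics/c6.png",np.hstack([cv2.resize(c[:,:,::-1],(400,416),interpolation=cv2.INTER_CUBIC),cv2.resize(b[:,:,::-1],(400,416),interpolation=cv2.INTER_CUBIC)]))
E
```

```text
[524.03943554 -47.96544919 174.00774407] 0.38446902716771425 12.55 29.997290074825287
```

View pics/c6.png

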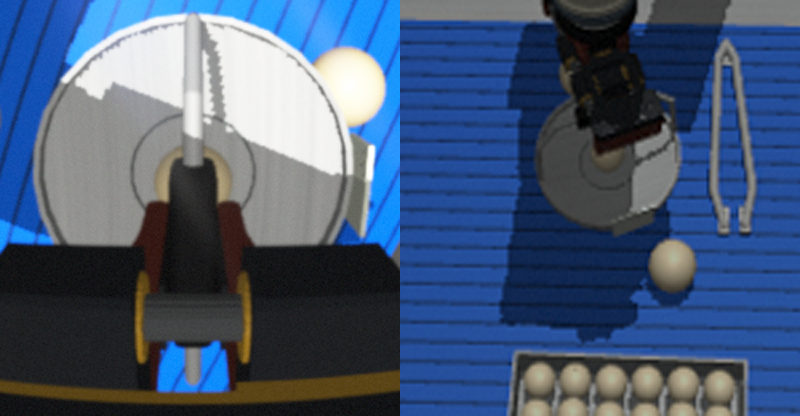

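The ball is still in the middle of the ring and the dish sits unchanged in the grip. I'll carry on with the other two thirds.

>>> apply_moves(
  deltas="-0.0004 0.0034 0 0 0 0.023 5; -0.0013 0.0114 0 0 0 0.075 5; -0.0026 0.0228 0 0 0 0.15 5; -0.0043 0.0376 0 0 0 0.25 5; -0.0061 0.0536 0 0 0 0.354 5; -0.0079 0.0695 0 0 0 0.46 5; -0.0098 0.0855 0 0 0 0.565 5; -0.0113 0.099 0 0 0 0.655 5; -0.0125 0.1094 0 0 0 0.723 5; -0.013 0.114 0 0 0 0.753 5",
)

```text
clock: 13.65
tcp_pos: [514.6, 37.4, 174.4]
tcp_rot: [-0.0, 0.293, 0.956, 0.0]
ft_force: [0.9, -0.1, -2.7]
finger_gap: 13.8
grip_force: 30.0
```

>>> apply_moves(
  deltas="-0.0004 0.0034 0 0 0 0.023 5; -0.0013 0.0114 0 0 0 0.075 5; -0.0026 0.0228 0 0 0 0.15 5; -0.0043 0.0376 0 0 0 0.25 5; -0.0061 0.0536 0 0 0 0.354 5; -0.0079 0.0695 0 0 0 0.46 5; -0.0098 0.0855 0 0 0 0.565 5; -0.0113 0.099 0 0 0 0.655 5; -0.0125 0.1094 0 0 0 0.723 5; -0.013 0.114 0 0 0 0.753 5",
)

```text
clock: 14.65
tcp_pos: [504.9, 122.8, 174.4]
tcp_rot: [0.0, 0.002, 1.0, 0.0]
ft_force: [-0.2, -0.5, -2.0]
finger_gap: 14.1
grip_force: 30.0
```

>>> apply_moves(
  deltas="0 0 0 0 0 0 5; 0 0 0 0 0 0 5; 0 0 0 0 0 0 5; 0 0 0 0 0 0 5; 0 0 0 0 0 0 5",
)

```text
clock: 15.15
tcp_pos: [505.0, 122.0, 174.4]
tcp_rot: [-0.0, 0.003, 1.0, -0.0]
ft_force: [0.6, -0.3, -3.5]
finger_gap: 13.7
grip_force: 30.0
```

```bash
python3 - <<'E'
from h import *
st=r.read_state(); im=grab("wrist","w7"); q=st["tcp_rot"]; print(st["tcp_pos"],2*(np.arctan2(q[2],q[1])-np.pi/4),st["clock"],st["grip_force"])
b=grab("side","s7")[100:300,150:350]; c=grab("scene","sc7")[120:280,290:450]
f=lambda a:cv2.resize(a[:,:,::-1],(400,400),interpolation=cv2.INTER_CUBIC)
cv2.imwrite("pics/c7.png",np.hstack([f(c),f(b)]))
print(proj("scene",[505.5,252,110]),proj("side",[505.5,252,110]),proj("side",[505.5,202,110]))
E
```

```text
[505.01502057 122.00223634 174.42414932] 1.563932976549018 15.15 29.99744027853012
[403.1 177.7] [226.5 168.3] [237.6 177.4]
```

View pics/c7.png

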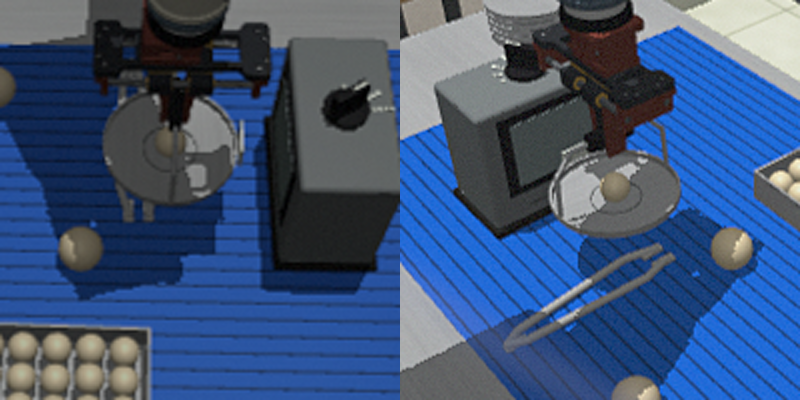

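The dish hangs level before the window, with the ball in the ring and the ticket at scene pixel ≈(386,174). One numeric check, then I hand it in.

```bash
python3 - <<'E'
from h import *
p=proj("scene",[505.5,202,110]); a=at("scene",386.4,174,110); s=r.read_state(); print(p,a,s["grip_force"],abs(np.array(s["qd"])).max())
if np.abs(a[:2]-[505.5,202]).max()<20: print(r.close_job())
E
```

```text
[385.3 177.4] [494.  205.6 110. ] 29.99738037586212 0.0020595105329357082
the job is handed in; nothing more can be done
None
```

I turned the selector to the three-dot mark and handed the job in with the dish held level, its ticket facing the window about 5 cm away and the ball in the ring. The judge's verdict was not reported back.

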